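# Lock the strap guide with a hex key

## Robot

A 6-joint arm with a two-finger parallel gripper is mounted at the origin on the work surface; the furniture and walls round the work are solid. World frame = base frame: x ahead of the robot, y to its left, z up, the work surface at z = 0. Lengths are in m, angles in rad, forces in N, time in s.
With the tool pointing down it reaches from about 0.375 to 0.9 m from the base axis. Payload 3.1 kg.
Tool frame: the origin (TCP) lies at the very end of the fingers, on their centre line; the grasp point (between the pads) lies 19 mm behind it (manip.pinch_z is the distance from the TCP to the grasp point, in m); z points along the fingers, y is the direction in which the jaws open and shut (so a half turn about z gives the same grasp; the last joint's range is limited). The gripper opens to 85 mm and grips with 20 to 120 N. Pads are 22 mm wide; open, the fingers measure 114 mm over their backs; the gripper's body (76 mm by 85 mm) begins 54 mm behind the grasp point. The pads swing forward as they close: fully open they stand 13 mm farther back than shut.
Start: joints at [-1.516, 0.527, 1.433, -0, 1.181, -0.178], TCP at [0.145, -0.608, 0.204] pointing down, gripper open.
Joint ranges: [-3.08, 3.08], [-0.75, 2.2], [0.22, 2.44], [-1.43, 4.57], [0, 2.65], [-2.85, 2.85]. Speed limits (rad/s): [2.79, 2.79, 3.14, 3.14, 3.14, 3.14].

## Interface

Orientations are given as a unit quaternion [x, y, z, w].
In Python, from station import manip gives the robot as it stands.
- The arm moves only by the tool drive_tool, never from a script. Its argument "increments" is a list of rows, each a list of 7 numbers: the closure in counts, from 0 (fully open) to 255 (shut), then the shift along the tool's x, y, z in cm, then the turn, a rotation vector about the tool's x, y, z in rad. A call has 1 to 20 rows; each row is the pose to reach, as a shift and turn from the pose commanded when the call began, along the tool's axes at that moment; what a row does not reach only later rows make up. A row lasts 1/10 s, in which the tool goes at most 50 mm and 8.59 degrees, less where a joint would pass 70% of its speed; a pose out of reach is approached as far as the arm can. A call with a gripper value outside its range is refused whole. The fingers move at their own pace and stop on an object; "force" is the grip in N (left out, the last holds). Time passes only in rows, so rows that repeat a pose let the fingers close. It gives the time, the measured TCP pose, the force and the opening at its end, in the units of the state.
- manip.sense(): the state, without advancing time (a new reading comes with each control period).
- manip.snapshot(name): name is "scene" or "side" or "wrist"; returns the picture (384x512x3 uint8, red, green, blue); there is no depth.
- manip.camera_model(name): a dict with "mtx" (3x3 intrinsics, pixels), "k1" (the pictures are not rectified: a ray, as slopes to the right and down, at radius r is drawn at 1 + k1 r^2 times it, then the intrinsics apply), "cam_to_world" (4x4, takes a point from camera to world coordinates). Camera axes: x right, y down, z forward; pixel columns grow to the right and rows downward; lengths in m; the calibration is good to about 2 mm. A picture is of the moment at which its call begins: read the wrist's pose just before it. camera_model takes no time and is no camera call; for the wrist camera it gives the pose at the moment of the call.
- manip.sign_off(): hands the job in, once; it reports no verdict.
The state is a dict: "t": time; "q": joint angles; "qd": joint speeds; "tau": joint torques, N m; "tcp_pos": TCP position; "tool_rot": TCP orientation; "force": force on the tool from outside, world axes, zero at the start; "ft_torque": the same for the moment, N m; "finger_gap": opening from 0.0 (shut) to 1.0 (fully open).
Only numpy, scipy, OpenCV 4.12 (cv2) and the standard library are available. Lean on these libraries where they do the work, as an engineer would, in place of code of your own. Each camera call takes 0.05 s, during which the arm holds its last target. There are 200 camera calls.

## Task

Lock the strap guide: take the larger of the two T-handled hex keys from the wooden stand, feel it gently into the socket of the screw sunk in the guide's round boss, turning it lightly until it drops fully home without forcing it down, then turn the screw clockwise until it comes up against its stop. Leave the key standing in the screw and let go of it; leave the smaller key, the wax puck and the awl where they are.

Things in the scene. Friction and masses are not known exactly. Their poses are not given: they have to be found in the camera images.
- strap_guide: strap guide fixed to the table: dark steel base plate 90 x 140 x 8 mm (x, y), low aluminium fence 30 mm high along its -x edge, and in its middle a round aluminium boss 60 mm across, 56 mm high over the table, with a vertical bore down its axis and the lock screw at the bottom of the bore. Origin: on the bore axis at table height, z up; it does not tell how the screw's hexagon is turned
- bore_mouth (a point): point on the bore axis in the boss's top face, z = 56 mm. Bore 21.6 mm wide, conical lead-in 31 mm wide at the top, 5.5 mm deep, walls oiled. Screw head's rim at z = 27 mm, its hexagon socket 18.6 mm across flats, socket floor at z = 15 mm: an unmatched key stops with its tip near z = 26 mm, a seated one near 15 mm (each less by what the sprung screw gives way)
- lock_screw (a joint): turn of the sunk lock screw in rad, growing clockwise seen from above; starts between 0 and 0.25, hard stop (locked) at 0.95, other stop at 0 (feeling anticlockwise cannot tighten it); friction 0.2 N m, stays where left. The angle of its hexagon in the world is NOT told by this value: it differs every time (repeats every 60 degrees) and must be found by feel
- screw_spring (a joint): how far the lock screw, which is sprung, is pressed down, in m: 0 when free, 8 N per mm, bottoms at 0.006; 6 N on the key press it down 0.75 mm, and over 3 mm is forcing it
- large_key: larger T-handled hex key, upright in one of the stand's holes, tip 10 mm above the table: dark steel hexagon shank 18 mm across flats (20.8 over corners), 75 mm long, tip flat; black crossbar handle 80 mm long (x), 16 thick (y), 24 high, from 75 to 99 mm above the tip. Two hexagon corners lie along x. About 200 g. Origin: centre of the tip, z up the shank
- small_key: the smaller T-handled hex key, not needed: shank 14 mm across flats, crossbar handle only 52 mm long, otherwise like the large one and standing in the other hole. Origin: centre of the tip, z up the shank
- key_stand: fixed wooden block 70 x 170 x 60 mm (x, y, z) with two round holes 24 mm wide and 50 mm deep, 55 mm either side of its centre along its y. Origin: centre of its underside, on the table
- wax_block: wax puck 51 mm across, 17 mm high, lying beside the guide; bystander. Origin: centre of its underside
- awl: awl with a pear-shaped wooden handle, 111 x 28 x 28 mm, lying in front of the stand; bystander. Origin: centre of its underside
Mind the look-alikes: they are no part of the job. Leave any white look-alike of the large_key alone.

How it is judged:
By the outcome, as a careful person would: the job done as asked, in the order asked, and still so for the second after the job is handed in, with the robot touching nothing.
It also fails if it takes over 61 s, if anything falls off the work surface, if the arm or the gripper's body presses on something with over 40 N, if the wrist force passes 120 N, or if a joint passes its speed limit or range.

## Working session

There is one attempt and no reset: what is moved stays moved. The work goes in short steps, Python scripts to look and compute and a tool call to move; the robot and the scene stay as the last step left them, time stands still between calls to the robot, and variables do not carry over. Pictures are saved under pics/ and viewed, about 8 in all and at most 12, crops included, and the job is handed in when it is done.

Besides the shell and the picture viewer there is one more tool, called by a JSON object that holds its "fn" and its "kwargs", one argument or row to a line. drive_tool: Moves the arm, as the interface text tells. Its arguments: {"type":"object","properties":{"increments":{"type":"array","items":{"type":"array","items":{"type":"number"}}},"force":{"type":"number"}},"required":["increments"]}

```bash
mkdir -p pics
cat > h.py <<'E'
import numpy as np, cv2
from station import manip
from scipy.spatial.transform import Rotation as R
def snap(n,f,crop=None,s=1):
    m=manip.camera_model(n); p=manip.snapshot(n)[:,:,::-1]
    np.save('pics/'+f+'.npy',p)
    if crop: a,b,c,d=crop; p=p[b:d,a:c]
    cv2.imwrite('pics/'+f+'.png',cv2.resize(p,None,fx=s,fy=s,interpolation=cv2.INTER_CUBIC)); return m
def ray(m,u,v):
    K=np.array(m['mtx']); k=m['k1']; xd=np.array([(u-K[0,2])/K[0,0],(v-K[1,2])/K[1,1]]); x=xd.copy()
    for _ in range(20): x=xd/(1+k*(x@x))
    T=np.array(m['cam_to_world']); return T[:3,3],T[:3,:3]@np.r_[x,1]
def at_z(m,u,v,z):
    o,d=ray(m,u,v); return o+d*(z-o[2])/d[2]
def proj(m,P):
    T=np.array(m['cam_to_world']); c=T[:3,:3].T@(np.array(P)-T[:3,3]); x=c[:2]/c[2]; x=x*(1+m['k1']*(x@x)); K=np.array(m['mtx'])
    return K[0,0]*x[0]+K[0,2],K[1,1]*x[1]+K[1,2]
def tool(P):
    s=manip.sense(); return R.from_quat(s['tool_rot']).inv().apply(np.array(P)-s['tcp_pos'])*100
E
python3 - <<'E'
from h import *
for n in('scene','side','wrist'):
    m=snap(n,n+'0'); print(n,np.round(m['cam_to_world'],3).tolist(),np.round(m['mtx'],1).tolist(),m['k1'])
a=[cv2.imread(f'pics/{n}0.png') for n in('scene','side','wrist')]
print(manip.sense())
E
```

```text
scene [[0.56, -0.451, 0.696, -0.361], [-0.829, -0.312, 0.464, -0.563], [0.008, -0.836, -0.548, 0.671], [0.0, 0.0, 0.0, 1.0]] [[438.2, 0.0, 249.3], [0.0, 438.2, 193.7], [0.0, 0.0, 1.0]] 0.014000854763938655
side [[1.0, -0.002, -0.022, 0.455], [0.015, -0.668, 0.744, -0.659], [-0.016, -0.744, -0.668, 0.653], [0.0, 0.0, 0.0, 1.0]] [[353.8, 0.0, 254.0], [0.0, 353.8, 182.8], [0.0, 0.0, 1.0]] 0.01569725512562673
wrist [[0.231, -0.929, -0.289, 0.219], [-0.973, -0.221, -0.067, -0.59], [-0.002, 0.296, -0.955, 0.374], [0.0, 0.0, 0.0, 1.0]] [[286.1, 0.0, 259.7], [0.0, 286.1, 186.9], [0.0, 0.0, 1.0]] 0.00012469486207809292
{'t': 0.15, 'q': array([-1.51543611e+00,  5.28268280e-01,  1.43363001e+00, -2.30526061e-05,
        1.18141579e+00, -1.78467566e-01]), 'qd': array([-0.00056922, -0.00435614, -0.00228453, -0.00156363, -0.00024618,
        0.00071447]), 'tau': array([ 7.87180215e-04, -4.42743909e+01, -1.78276205e+01, -2.15919490e-04,
        5.58934640e-03, -5.36032616e-06]), 'tcp_pos': array([ 0.1448214 , -0.6073607 ,  0.20314184]), 'tool_rot': array([ 9.93172473e-01,  1.16652040e-01,  4.23071642e-05, -8.59740370e-04]), 'force': array([-0.45234735,  0.43040507,  0.10667823]), 'ft_torque': array([0.01875495, 0.00576966, 0.01091809]), 'finger_gap': 1.0013408947994993}
```

View pics/scene0.png

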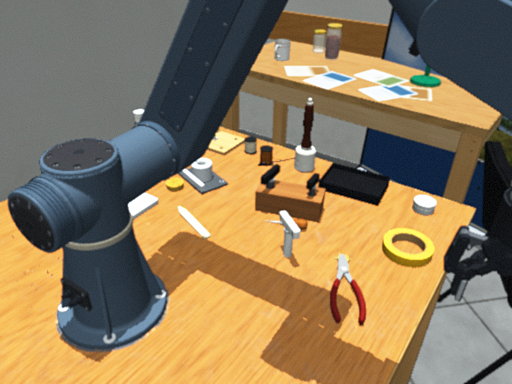

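View pics/side0.png

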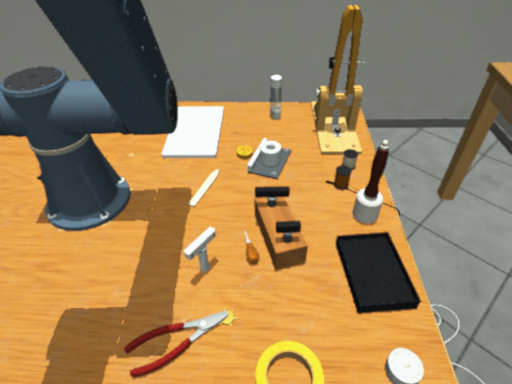

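Candidates: the far black handle at side (272,192), about 33 px long; the near black handle at (288,227), about 24 px; and a white T-key standing on the table at (201,245), which is the look-alike. By the description I choose the far one. Next is a close crop.

Run:
```python
from h import *
p=np.load('pics/side0.npy')[125:275,230:330]; q=np.load('pics/scene0.npy')[145:245,170:335]
a=cv2.resize(p,(400,600),interpolation=cv2.INTER_CUBIC)
cv2.imwrite('pics/c1.png',a)
```

```text
(no output)
```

View pics/c1.png

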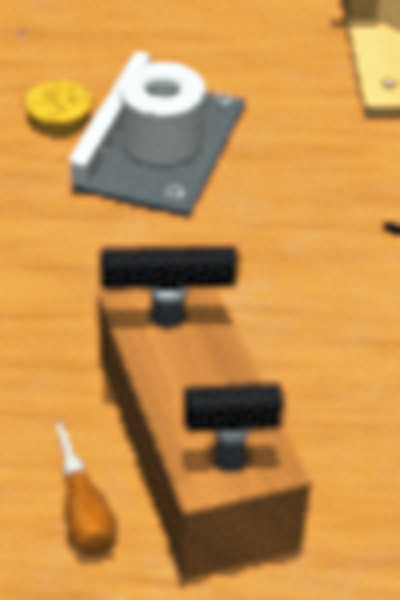

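The crop shows the large handle with its top at crop (103–237, 247–268), about 134 px long against 93 for the small one. The boss mouth is at about (164,88).

Run:
```python
from h import *
m=manip.camera_model('side')
f=lambda x,y,z:at_z(m,230+x/4,125+y/4,z)
a,b=f(103,257,.109),f(237,257,.109);print('large',a,b,(a+b)/2,np.linalg.norm(a-b))
a,b=f(187,395,.109),f(280,395,.109);print('small',a,b,np.linalg.norm(a-b))
print('boss',f(164,89,.056))
for p in((75,190),(190,212),(244,100)):print('plate',f(*p,.008))
for p in((100,298),(185,512),(310,487),(225,305)):print('stand',f(*p,.06))
print('puck',f(58,100,.017),'awl',f(90,510,.014),f(60,425,0))
print(tool([.5,-.3,.2]))
```

```text
large [ 0.44127652 -0.07505122  0.109     ] [ 0.51671206 -0.07522769  0.109     ] [ 0.47899429 -0.07513946  0.109     ] 0.07543574982874567
small [ 0.48524602 -0.17821347  0.109     ] [ 0.53245989 -0.17815749  0.109     ] 0.047213904466107966
boss [0.48123355 0.15679215 0.056     ]
plate [0.4181285  0.10277001 0.008     ]
plate [0.49837007 0.07889283 0.008     ]
plate [0.54367722 0.20785944 0.008     ]
stand [ 0.43865039 -0.05830178  0.06      ]
stand [ 0.48432114 -0.2144414   0.06      ]
stand [ 0.5498    -0.1982666  0.06     ]
stand [ 0.51271661 -0.0642873   0.06      ]
puck [0.40312054 0.19674181 0.017     ] awl [ 0.43402044 -0.17875694  0.014     ] [ 4.14406535e-01 -1.05774468e-01 -1.11022302e-16]
[ 41.67302668 -21.66910842   0.36283689]
```

Run:
```python
from h import *
print(tool([.479,-.075,.22])); s=manip.sense()
r=R.from_quat(s['tool_rot']); g=R.from_matrix(np.array([[-1,0,0],[0,1,0],[0,0,-1.]]).T)
print((r.inv()*g).as_rotvec())
```

```text
[ 44.84424839 -44.04671812  -1.59826915]
[ 1.23864561e-04 -2.51710001e-03 -2.90775509e+00]
```

{"fn": "drive_tool", "kwargs": {
  "increments": [
    [0,2,-2,-1.6,0,0,-0.14],
    [0,5,-5,-1.6,0,0,-0.29],
    [0,8,-8,-1.6,0,0,-0.43],
    [0,11,-11,-1.6,0,0,-0.58],
    [0,14,-14,-1.6,0,0,-0.72],
    [0,17,-17,-1.6,0,0,-0.87],
    [0,20,-20,-1.6,0,0,-1.01],
    [0,23,-23,-1.6,0,0,-1.16],
    [0,26,-26,-1.6,0,0,-1.3],
    [0,29,-29,-1.6,0,0,-1.45],
    [0,32,-32,-1.6,0,0,-1.6],
    [0,35,-35,-1.6,0,0,-1.74],
    [0,38,-38,-1.6,0,0,-1.89],
    [0,40.5,-40.5,-1.6,0,0,-2.04],
    [0,43,-42.5,-1.6,0,0,-2.18],
    [0,44.8,-44,-1.6,0,0,-2.33],
    [0,44.8,-44,-1.6,0,0,-2.48],
    [0,44.8,-44,-1.6,0,0,-2.62],
    [0,44.8,-44,-1.6,0,0,-2.77],
    [0,44.8,-44,-1.6,0,0,-2.907]
  ]
}}

```text
t: 2.15
tcp_pos: [0.4785, -0.0759, 0.2197]
tool_rot: [-0.003, 1.0, 0.0, -0.0]
force: [0.1, 0.4, -0.3]
finger_gap: 1.001
```

{"fn": "drive_tool", "kwargs": {
  "increments": [
    [0,0,0,0,0,0,0],
    [0,0,0,0,0,0,0]
  ]
}}

```text
t: 2.35
tcp_pos: [0.4786, -0.0761, 0.2198]
tool_rot: [0.002, 1.0, 0.0, -0.0]
force: [0.1, 0.7, -0.2]
finger_gap: 1.005
```

Run:
```python
from h import *
s=manip.sense();print(s)
m=snap('wrist','w1',None,1.5)
print(proj(m,[.479,-.075,.109]),proj(m,[.481,.157,.056]))
```

```text
{'t': 2.35, 'q': array([-3.88821906e-01,  3.17746391e-01,  1.75636610e+00,  6.68405940e-05,
        1.06786577e+00, -1.95595801e+00]), 'qd': array([-0.00116085, -0.002217  , -0.00169443, -0.00048854, -0.00152472,
       -0.0065178 ]), 'tau': array([ 2.92792136e-02, -3.24828243e+01, -1.61040348e+01,  6.93974926e-04,
        2.03472184e-03, -2.71473062e-02]), 'tcp_pos': array([ 0.47855188, -0.07607808,  0.21978578]), 'tool_rot': array([ 1.84622442e-03,  9.99998277e-01,  9.98780261e-05, -1.67494132e-04]), 'force': array([ 0.0840614 ,  0.68285479, -0.20764255]), 'ft_torque': array([ 0.01262812, -0.03185681,  0.06022854]), 'finger_gap': 1.0045545444930029}
(np.float64(260.68868439664067), np.float64(175.76098937316922)) (np.float64(454.4798717776122), np.float64(165.0710722952458))
```

View pics/w1.png

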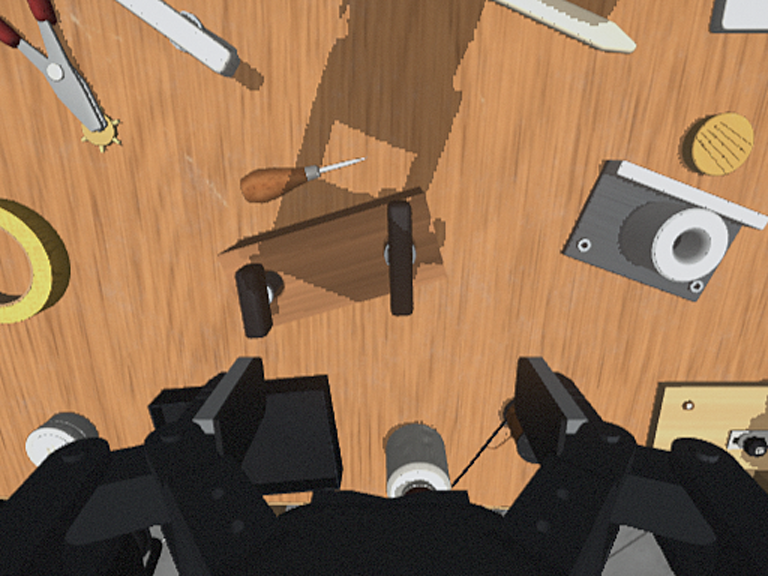

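The picture shows the large handle centred at (400,258) of 768×576 (112 px long) and the boss top ring centred at (690,245).

Run:
```python
from h import *
m=manip.camera_model('wrist')
f=lambda x,y,z:at_z(m,x/1.5,y/1.5,z)
a,b=f(399.5,202,.109),f(401.5,314,.109);print(a,b,(a+b)/2,np.linalg.norm(a-b))
print(f(690,245,.056), f(690,241,.0505))
c=f(255,266,.109),f(259,335,.109);print(c)
p=np.load('pics/w1.npy');cv2.imwrite('pics/w1c.png',cv2.resize(np.hstack([p[125:215,245:295],p[125:215,425:500]]),None,fx=6,fy=6,interpolation=cv2.INTER_CUBIC))
```

```text
[ 0.43761213 -0.0694132   0.109     ] [ 0.5157619  -0.06777777  0.109     ] [ 0.47668701 -0.06859549  0.109     ] 0.07816688043801745
[0.47886142 0.16314728 0.056     ] [0.47680079 0.16640519 0.0505    ]
(array([ 0.48033445, -0.1675348 ,  0.109     ]), array([ 0.53146417, -0.16962795,  0.109     ]))
```

View pics/w1c.png

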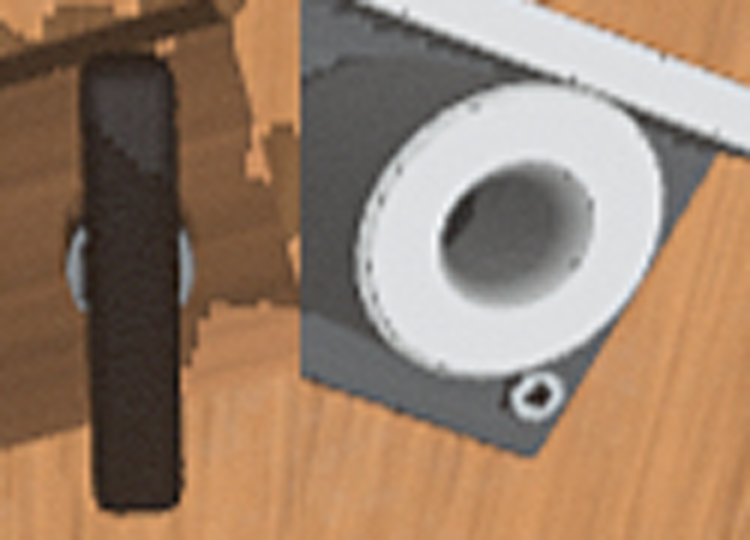

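{"fn": "drive_tool", "kwargs": {
  "increments": [
    [0,0.19,0.76,0,0,0,-0.028],
    [0,0.19,0.76,3,0,0,-0.028],
    [0,0.19,0.76,6,0,0,-0.028],
    [0,0.19,0.76,9,0,0,-0.028],
    [0,0.19,0.76,12,0,0,-0.028],
    [0,0.19,0.76,13.5,0,0,-0.028],
    [0,0.19,0.76,14.2,0,0,-0.028],
    [0,0.19,0.76,14.2,0,0,-0.028],
    [255,0.19,0.76,14.2,0,0,-0.028],
    [255,0.19,0.76,14.2,0,0,-0.028],
    [255,0.19,0.76,14.2,0,0,-0.028],
    [255,0.19,0.76,14.2,0,0,-0.028],
    [255,0.19,0.76,14.2,0,0,-0.028],
    [255,0.19,0.76,14.2,0,0,-0.028]
  ],
  "force": 70
}}

```text
t: 3.8
tcp_pos: [0.4774, -0.0688, 0.0787]
tool_rot: [-0.014, 1.0, -0.0, 0.001]
force: [-0.0, -0.0, 5.3]
finger_gap: 0.147
```

{"fn": "drive_tool", "kwargs": {
  "increments": [
    [255,0,0,0,0,0,0],
    [255,0,0,0,0,0,0],
    [255,0,0,0,0,0,0]
  ]
}}

```text
t: 4.1
tcp_pos: [0.4774, -0.0688, 0.0787]
tool_rot: [-0.014, 1.0, -0.0, 0.001]
force: [-1.0, -0.8, 5.4]
finger_gap: 0.145
```

Run:
```python
from h import *
s=manip.sense();print(s)
m=snap('wrist','w2',None,1.5)
```

```text
{'t': 4.1, 'q': array([-3.75347569e-01,  5.46341817e-01,  1.89982659e+00, -8.13357150e-05,
        6.93730073e-01, -1.97332945e+00]), 'qd': array([ 0.00053131,  0.00029506,  0.00197653, -0.00087572, -0.00014386,
       -0.00078946]), 'tau': array([ 2.76853860e-02, -3.38287532e+01, -8.48751068e+00,  3.69414256e-02,
       -1.27583547e-01,  4.29219624e-03]), 'tcp_pos': array([ 0.47742135, -0.06882946,  0.07866049]), 'tool_rot': array([-1.36235958e-02,  9.99906835e-01, -3.45308475e-04,  7.73949618e-04]), 'force': array([-1.01423944, -0.75763852,  5.37550164]), 'ft_torque': array([-0.00886752,  0.09269304,  0.00610213]), 'finger_gap': 0.14512650737814442}
```

View pics/w2.png

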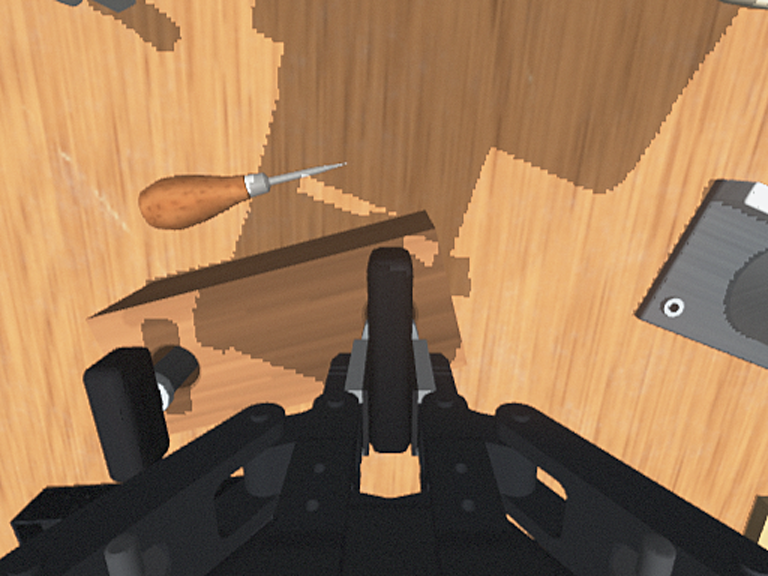

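The large handle is between the pads, with its top face running from about (390,250) to (390,452).

Run:
```python
from h import *
m=manip.camera_model('wrist')
f=lambda x,y,z:at_z(m,x/1.5,y/1.5,z)
print(f(390,250,.109),f(390,450,.109))
```

```text
[ 0.43525683 -0.06975413  0.109     ] [ 0.51530217 -0.06760399  0.109     ]
```

{"fn": "drive_tool", "kwargs": {
  "increments": [
    [255,0,0,-0.5,0,0,0],
    [255,0,0,-2,0,0,0],
    [255,0,0,-4,0,0,0],
    [255,0,0,-6,0,0,0],
    [255,0,0,-8,0,0,0],
    [255,0,0,-9,0,0,0],
    [255,0,0,-9,0,0,0],
    [255,0,0,-9,0,0,0]
  ]
}}

```text
t: 4.95
tcp_pos: [0.4762, -0.0683, 0.1674]
tool_rot: [-0.014, 1.0, 0.0, -0.001]
force: [-0.1, -0.4, -2.7]
finger_gap: 0.146
```

{"fn": "drive_tool", "kwargs": {
  "increments": [
    [255,-0.1,2,0,0,0,0],
    [255,-0.3,6,0,0,0,0],
    [255,-0.5,10,0,0,0,0],
    [255,-0.7,14,0,0,0,0],
    [255,-0.73,15.8,0,0,0,0],
    [255,-0.73,15.8,0,0,0,0],
    [255,-0.73,15.8,0,0,0,0]
  ]
}}

```text
t: 5.65
tcp_pos: [0.479, 0.0897, 0.1669]
tool_rot: [-0.014, 1.0, -0.0, -0.001]
force: [0.2, 0.1, -1.6]
finger_gap: 0.145
```

Run:
```python
from h import *
s=manip.sense();print(s['tcp_pos'],s['tool_rot'],s['force'])
m=snap('wrist','w3',(180,60,460,260),2.8)
print(proj(m,[.4775,.163,.056]))
```

```text
[0.4789948  0.08969316 0.16685039] [-1.42972252e-02  9.99897069e-01 -1.82511563e-04 -1.18616453e-03] [ 0.24215665  0.08912478 -1.63865403]
(np.float64(331.6720094821324), np.float64(176.0592961913392))
```

View pics/w3.png

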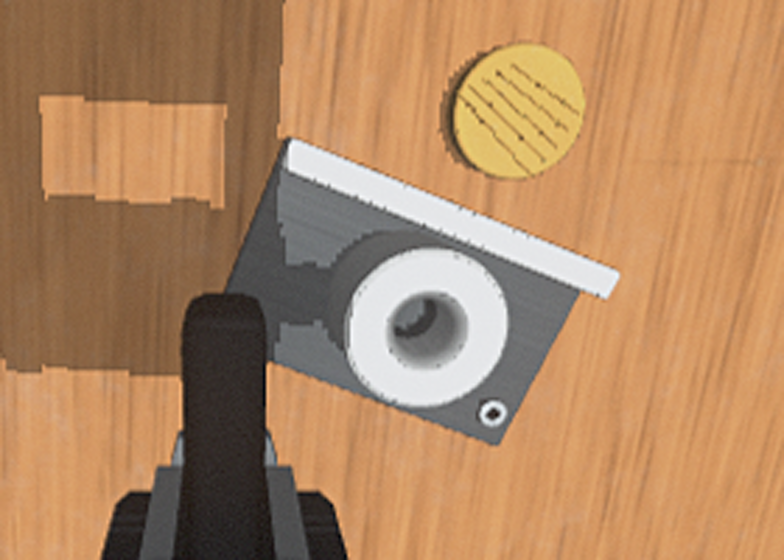

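The boss top ring is centred at crop (428,327), px (332.9,176.8). That is within a pixel of the prediction.

Run:
```python
from h import *
m=manip.camera_model('wrist'); s=manip.sense()
f=lambda x,y,z:at_z(m,180+x/2.8,60+y/2.8,z)
B=f(428,327,.056);print(B, f(427,330,.056))
print('handle end mid',f(224,300,s['tcp_pos'][2]+.03))
K=s['tcp_pos']+R.from_quat(s['tool_rot']).apply([.002,0,0]); print('key',K)
d=B-K;d[2]=0;print(R.from_quat(s['tool_rot']).inv().apply(d)*100)
```

```text
[0.4787278  0.16378118 0.056     ] [0.47986757 0.16353211 0.056     ]
handle end mid [0.43760359 0.08820168 0.19706949]
key [0.47729233 0.08907165 0.16707315]
[-3.47810235e-01  7.46423214e+00 -3.13069865e-03]
```

{"fn": "drive_tool", "kwargs": {
  "increments": [
    [255,-0.1,2,0,0,0,0],
    [255,-0.25,5,0,0,0,0],
    [255,-0.35,7.45,0,0,0,0],
    [255,-0.35,7.45,1.5,0,0,0],
    [255,-0.35,7.45,3,0,0,0],
    [255,-0.35,7.45,3.3,0,0,0],
    [255,-0.35,7.45,3.3,0,0,0],
    [255,-0.35,7.45,3.3,0,0,0]
  ]
}}

```text
t: 6.5
tcp_pos: [0.4819, 0.1635, 0.1353]
tool_rot: [-0.013, 1.0, -0.0, 0.0]
force: [0.4, -0.1, -2.0]
finger_gap: 0.145
```

Run:
```python
from h import *
s=manip.sense();print(s['tcp_pos'],s['tool_rot'],s['force'],s['ft_torque'],s['q'])
a=snap('side','s4');b=snap('scene','s4b')
print(proj(a,[.479,.1637,.056]),proj(b,[.479,.1637,.056]))
p=np.load('pics/s4.npy')[100:190,220:320];q=np.load('pics/s4b.npy')[120:210,150:250]
cv2.imwrite('pics/c4.png',cv2.resize(np.hstack([p,q]),None,fx=4,fy=4,interpolation=cv2.INTER_CUBIC))
```

```text
[0.48191161 0.16345045 0.13525607] [-1.29387579e-02  9.99916227e-01 -5.55113956e-06  3.57126686e-04] [ 0.40225963 -0.11919481 -1.95450441] [0.00498377 0.00459884 0.07080704] [ 1.07150665e-01  4.73510602e-01  1.79085677e+00 -1.01812674e-04
  8.76515246e-01 -1.48945879e+00]
(np.float64(270.1679408751795), np.float64(145.81759830134587)) (np.float64(201.28843018489704), np.float64(162.10436615578413))
```

View pics/c4.png

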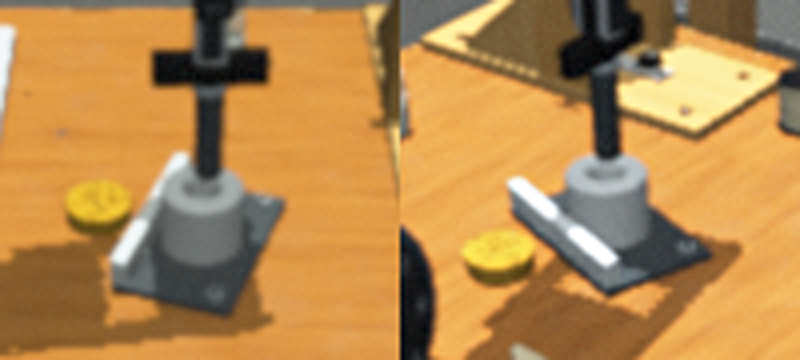

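The side view shows the shank at x=208 against the bore at 205 (about 1 mm to +x). In the scene view it is centred (606 against 606). I shift 1 mm and go down into the lead-in.

{"fn": "drive_tool", "kwargs": {
  "increments": [
    [255,0.1,0,0.3,0,0,0],
    [255,0.1,0,0.6,0,0,0],
    [255,0.1,0,0.9,0,0,0],
    [255,0.1,0,1.2,0,0,0],
    [255,0.1,0,1.4,0,0,0],
    [255,0.1,0,1.5,0,0,0],
    [255,0.1,0,1.5,0,0,0]
  ]
}}

```text
t: 7.3
tcp_pos: [0.4801, 0.1641, 0.1197]
tool_rot: [-0.014, 1.0, -0.0, -0.0]
force: [-0.3, 0.3, -2.5]
finger_gap: 0.145
```

Run:
```python
from h import *
s=manip.sense();print(s['tcp_pos'],s['tool_rot'],s['force'],s['ft_torque'])
```

```text
[0.48009358 0.16414536 0.11968126] [-1.36370810e-02  9.99906961e-01 -3.16396004e-05 -3.12161088e-04] [-0.28959671  0.28828031 -2.49720477] [0.04216186 0.0070787  0.02837513]
```

{"fn": "drive_tool", "kwargs": {
  "increments": [
    [255,0,0,0.1,0,0,0],
    [255,0,0,0.2,0,0,0],
    [255,0,0,0.3,0,0,0],
    [255,0,0,0.3,0,0,0]
  ]
}}

```text
t: 7.7
tcp_pos: [0.48, 0.1641, 0.1167]
tool_rot: [-0.014, 1.0, -0.0, -0.0]
force: [-0.7, -0.7, -2.1]
finger_gap: 0.146
```

{"fn": "drive_tool", "kwargs": {
  "increments": [
    [255,0,0,0.1,0,0,0],
    [255,0,0,0.2,0,0,0],
    [255,0,0,0.3,0,0,0],
    [255,0,0,0.3,0,0,0]
  ]
}}

```text
t: 8.1
tcp_pos: [0.4801, 0.1641, 0.1137]
tool_rot: [-0.014, 1.0, -0.0, -0.0]
force: [-0.1, -0.9, -2.9]
finger_gap: 0.142
```

{"fn": "drive_tool", "kwargs": {
  "increments": [
    [255,0,0,0.2,0,0,0],
    [255,0,0,0.4,0,0,0],
    [255,0,0,0.6,0,0,0],
    [255,0,0,0.6,0,0,0]
  ]
}}

```text
t: 8.5
tcp_pos: [0.4801, 0.1641, 0.1076]
tool_rot: [-0.014, 1.0, -0.0, -0.0]
force: [-1.7, -0.7, -2.1]
finger_gap: 0.143
```

{"fn": "drive_tool", "kwargs": {
  "increments": [
    [255,0,0,0.2,0,0,0],
    [255,0,0,0.4,0,0,0],
    [255,0,0,0.6,0,0,0],
    [255,0,0,0.8,0,0,0],
    [255,0,0,0.9,0,0,0],
    [255,0,0,0.9,0,0,0]
  ]
}}

```text
t: 9.1
tcp_pos: [0.4801, 0.1641, 0.0987]
tool_rot: [-0.014, 1.0, -0.0, -0.0]
force: [-1.8, -0.8, -2.2]
finger_gap: 0.146
```

Run:
```python
from h import *
s=manip.sense();print(s['tcp_pos'],s['tool_rot'],s['force'],s['ft_torque'])
```

```text
[0.48010804 0.16411198 0.09867491] [-1.36233196e-02  9.99907171e-01 -3.66017003e-05 -2.28722123e-04] [-1.80659383 -0.75754791 -2.16987693] [-0.08268061  0.22289505 -0.04435503]
```

{"fn": "drive_tool", "kwargs": {
  "increments": [
    [255,0,0,0.1,0,0,0],
    [255,0,0,0.2,0,0,0],
    [255,0,0,0.3,0,0,0],
    [255,0,0,0.3,0,0,0]
  ]
}}

```text
t: 9.5
tcp_pos: [0.4801, 0.1641, 0.0958]
tool_rot: [-0.014, 1.0, -0.0, -0.0]
force: [-0.7, -1.0, -2.7]
finger_gap: 0.143
```

{"fn": "drive_tool", "kwargs": {
  "increments": [
    [255,0,0,0.1,0,0,0],
    [255,0,0,0.15,0,0,0],
    [255,0,0,0.15,0,0,0]
  ]
}}

```text
t: 9.8
tcp_pos: [0.4803, 0.1641, 0.0944]
tool_rot: [-0.014, 1.0, -0.0, 0.0]
force: [-1.4, -0.6, -1.0]
finger_gap: 0.146
```

{"fn": "drive_tool", "kwargs": {
  "increments": [
    [255,0,0,0.05,0,0,0],
    [255,0,0,0.05,0,0,0]
  ]
}}

```text
t: 10.0
tcp_pos: [0.4803, 0.1641, 0.0939]
tool_rot: [-0.014, 1.0, -0.0, 0.0]
force: [-0.4, -1.2, -2.2]
finger_gap: 0.147
```

{"fn": "drive_tool", "kwargs": {
  "increments": [
    [255,0,0,0.03,0,0,0],
    [255,0,0,0.03,0,0,0]
  ]
}}

```text
t: 10.2
tcp_pos: [0.4803, 0.1641, 0.0937]
tool_rot: [-0.014, 1.0, 0.0, 0.0]
force: [-2.2, -0.5, -1.3]
finger_gap: 0.143
```

{"fn": "drive_tool", "kwargs": {
  "increments": [
    [255,0,0,0.05,0,0,0],
    [255,0,0,0.05,0,0,0]
  ]
}}

```text
t: 10.4
tcp_pos: [0.4804, 0.1642, 0.0932]
tool_rot: [-0.014, 1.0, 0.0, 0.0]
force: [-1.5, -1.7, 0.4]
finger_gap: 0.142
```

{"fn": "drive_tool", "kwargs": {
  "increments": [
    [255,0,0,0.04,0,0,0],
    [255,0,0,0.04,0,0,0]
  ]
}}

```text
t: 10.6
tcp_pos: [0.4804, 0.1641, 0.0928]
tool_rot: [-0.014, 1.0, 0.0, 0.0]
force: [-0.2, -0.5, 0.1]
finger_gap: 0.146
```

{"fn": "drive_tool", "kwargs": {
  "increments": [
    [255,0,0,0.02,0,0,0],
    [255,0,0,0.04,0,0,0],
    [255,0,0,0.04,0,0,-0.04],
    [255,0,0,0.04,0,0,-0.08],
    [255,0,0,0.04,0,0,-0.08]
  ]
}}

```text
t: 11.1
tcp_pos: [0.4801, 0.1641, 0.0921]
tool_rot: [-0.054, 0.999, 0.0, -0.0]
force: [-1.2, -1.1, -1.9]
finger_gap: 0.145
```

```bash
cat > st.py <<'E'
from h import *
s=manip.sense();f=np.round
print(f(s['t'],2),'z',f(s['tcp_pos']*1000,2),'F',f(s['force'],2),'T',f(s['ft_torque'],3),'yaw',f(-2*np.arctan2(s['tool_rot'][0],s['tool_rot'][1]),4),'q6',f(s['q'][5],3),'gap',f(s['finger_gap'],3))
E
python3 st.py
```

```text
11.1 z [480.08 164.12  92.07] F [-1.2  -1.07 -1.94] T [-0.144  0.153  0.038] yaw 0.1071 q6 -1.569 gap 0.145
```

{"fn": "drive_tool", "kwargs": {
  "increments": [
    [255,0,0,0,0,0,-0.04],
    [255,0,0,0,0,0,-0.08],
    [255,0,0,0,0,0,-0.12],
    [255,0,0,0,0,0,-0.12]
  ]
}}

```text
t: 11.5
tcp_pos: [0.4801, 0.1641, 0.092]
tool_rot: [-0.113, 0.994, 0.0, -0.0]
force: [-1.2, 0.0, -2.1]
finger_gap: 0.147
```

```bash
python3 st.py
```

```text
11.5 z [480.11 164.13  92.01] F [-1.25  0.01 -2.13] T [-0.081  0.12   0.061] yaw 0.2261 q6 -1.688 gap 0.147
```

The force went back to free hanging after the first turn, so the key may have found the socket. Feel down.

{"fn": "drive_tool", "kwargs": {
  "increments": [
    [255,0,0,0.05,0,0,0],
    [255,0,0,0.1,0,0,0],
    [255,0,0,0.1,0,0,0]
  ]
}}

```text
t: 11.8
tcp_pos: [0.4802, 0.1641, 0.0912]
tool_rot: [-0.113, 0.994, 0.0, -0.0]
force: [-1.3, -0.4, -2.5]
finger_gap: 0.147
```

```bash
python3 st.py
```

```text
11.8 z [480.16 164.13  91.16] F [-1.29 -0.43 -2.53] T [-0.236  0.266 -0.001] yaw 0.2266 q6 -1.689 gap 0.147
```

{"fn": "drive_tool", "kwargs": {
  "increments": [
    [255,0,0,0.05,0,0,0],
    [255,0,0,0.1,0,0,0],
    [255,0,0,0.1,0,0,0]
  ]
}}

```text
t: 12.1
tcp_pos: [0.4802, 0.1641, 0.0902]
tool_rot: [-0.113, 0.994, 0.0, -0.0]
force: [-1.2, -0.9, -2.7]
finger_gap: 0.144
```

```bash
python3 st.py
```

```text
12.1 z [480.2  164.12  90.24] F [-1.18 -0.91 -2.72] T [-0.132  0.211 -0.059] yaw 0.2271 q6 -1.689 gap 0.144
```

{"fn": "drive_tool", "kwargs": {
  "increments": [
    [255,0,0,0.1,0,0,0],
    [255,0,0,0.2,0,0,0],
    [255,0,0,0.2,0,0,0]
  ]
}}

```text
t: 12.4
tcp_pos: [0.4802, 0.1641, 0.0882]
tool_rot: [-0.113, 0.994, -0.0, -0.0]
force: [-1.4, -0.3, -1.9]
finger_gap: 0.144
```

```bash
python3 st.py
```

```text
12.4 z [480.16 164.11  88.16] F [-1.37 -0.25 -1.93] T [-0.116  0.215  0.023] yaw 0.2272 q6 -1.689 gap 0.144
```

{"fn": "drive_tool", "kwargs": {
  "increments": [
    [255,0,0,0.1,0,0,0],
    [255,0,0,0.2,0,0,0],
    [255,0,0,0.2,0,0,0]
  ]
}}

```text
t: 12.7
tcp_pos: [0.4802, 0.1641, 0.0862]
tool_rot: [-0.113, 0.994, 0.0, -0.0]
force: [-0.7, 0.1, -2.0]
finger_gap: 0.142
```

```bash
python3 st.py
```

```text
12.7 z [480.17 164.13  86.15] F [-0.7   0.1  -2.04] T [-0.129  0.254 -0.027] yaw 0.2272 q6 -1.689 gap 0.142
```

{"fn": "drive_tool", "kwargs": {
  "increments": [
    [255,0,0,0.1,0,0,0],
    [255,0,0,0.15,0,0,0],
    [255,0,0,0.15,0,0,0]
  ]
}}

```text
t: 13.0
tcp_pos: [0.4802, 0.1641, 0.0847]
tool_rot: [-0.113, 0.994, 0.0, -0.0]
force: [-1.3, -2.2, -1.9]
finger_gap: 0.145
```

{"fn": "drive_tool", "kwargs": {
  "increments": [
    [255,0,0,0.06,0,0,0],
    [255,0,0,0.06,0,0,0]
  ]
}}

```text
t: 13.2
tcp_pos: [0.4802, 0.1641, 0.0842]
tool_rot: [-0.113, 0.994, -0.0, -0.0]
force: [-0.8, -0.7, -1.6]
finger_gap: 0.147
```

{"fn": "drive_tool", "kwargs": {
  "increments": [
    [255,0,0,0.05,0,0,0],
    [255,0,0,0.05,0,0,0]
  ]
}}

```text
t: 13.4
tcp_pos: [0.4803, 0.1641, 0.0837]
tool_rot: [-0.113, 0.994, 0.0, -0.0]
force: [-1.4, -0.3, -1.9]
finger_gap: 0.149
```

```bash
python3 st.py
```

```text
13.4 z [480.26 164.14  83.69] F [-1.42 -0.29 -1.88] T [-0.152  0.251 -0.005] yaw 0.2272 q6 -1.689 gap 0.149
```

{"fn": "drive_tool", "kwargs": {
  "increments": [
    [255,0,0,0.05,0,0,0],
    [255,0,0,0.05,0,0,0]
  ]
}}

```text
t: 13.6
tcp_pos: [0.4803, 0.1641, 0.0834]
tool_rot: [-0.113, 0.994, 0.0, 0.0]
force: [-1.6, 0.1, 0.7]
finger_gap: 0.144
```

{"fn": "drive_tool", "kwargs": {
  "increments": [
    [255,0,0,0.05,0,0,0],
    [255,0,0,0.05,0,0,0]
  ]
}}

```text
t: 13.8
tcp_pos: [0.4804, 0.1641, 0.083]
tool_rot: [-0.113, 0.994, -0.0, 0.0]
force: [-1.8, -0.8, 1.9]
finger_gap: 0.145
```

{"fn": "drive_tool", "kwargs": {
  "increments": [
    [255,0,0,0.03,0,0,0],
    [255,0,0,0.03,0,0,0]
  ]
}}

```text
t: 14.0
tcp_pos: [0.4805, 0.1642, 0.0828]
tool_rot: [-0.113, 0.994, 0.0, 0.0]
force: [-1.1, -1.3, 4.2]
finger_gap: 0.143
```

```bash
python3 st.py
```

```text
14.0 z [480.48 164.16  82.75] F [-1.12 -1.3   4.16] T [-0.167  0.409  0.018] yaw 0.2272 q6 -1.689 gap 0.143
```

Seated: floor contact at TCP z 83.5 mm (expected 83.7). I ease the pressure and turn clockwise.

{"fn": "drive_tool", "kwargs": {
  "increments": [
    [255,0,0,-0.04,0,0,0.05],
    [255,0,0,-0.04,0,0,0.1],
    [255,0,0,-0.04,0,0,0.15],
    [255,0,0,-0.04,0,0,0.2],
    [255,0,0,-0.04,0,0,0.25],
    [255,0,0,-0.04,0,0,0.3],
    [255,0,0,-0.04,0,0,0.3]
  ]
}}

```text
t: 14.7
tcp_pos: [0.4803, 0.1641, 0.0829]
tool_rot: [0.036, 0.999, -0.0, 0.0]
force: [-1.7, -0.6, 2.9]
finger_gap: 0.146
```

```bash
python3 st.py
```

```text
14.7 z [480.29 164.1   82.91] F [-1.68 -0.56  2.93] T [-0.206  0.388  0.232] yaw -0.0719 q6 -1.39 gap 0.146
```

{"fn": "drive_tool", "kwargs": {
  "increments": [
    [255,0,0,0,0,0,0.05],
    [255,0,0,0,0,0,0.1],
    [255,0,0,0,0,0,0.15],
    [255,0,0,0,0,0,0.2],
    [255,0,0,0,0,0,0.25],
    [255,0,0,0,0,0,0.3],
    [255,0,0,0,0,0,0.3]
  ]
}}

```text
t: 15.4
tcp_pos: [0.4803, 0.1641, 0.0829]
tool_rot: [0.185, 0.983, -0.0, 0.0]
force: [-1.1, -1.3, 3.1]
finger_gap: 0.147
```

```bash
python3 st.py
```

```text
15.4 z [480.31 164.05  82.89] F [-1.1  -1.3   3.13] T [-0.274  0.415  0.175] yaw -0.3713 q6 -1.09 gap 0.147
```

{"fn": "drive_tool", "kwargs": {
  "increments": [
    [255,0,0,0,0,0,0.04],
    [255,0,0,0,0,0,0.08],
    [255,0,0,0,0,0,0.12],
    [255,0,0,0,0,0,0.15],
    [255,0,0,0,0,0,0.15]
  ]
}}

```text
t: 15.9
tcp_pos: [0.4802, 0.1641, 0.0828]
tool_rot: [0.258, 0.966, -0.0, -0.0]
force: [-1.9, -2.0, 3.7]
finger_gap: 0.146
```

```bash
python3 st.py
```

```text
15.9 z [480.25 164.07  82.85] F [-1.85 -1.95  3.7 ] T [-0.324  0.459  0.177] yaw -0.5218 q6 -0.94 gap 0.146
```

{"fn": "drive_tool", "kwargs": {
  "increments": [
    [255,0,0,0,0,0,0.04],
    [255,0,0,0,0,0,0.08],
    [255,0,0,0,0,0,0.1],
    [255,0,0,0,0,0,0.1]
  ]
}}

```text
t: 16.3
tcp_pos: [0.4802, 0.1641, 0.0828]
tool_rot: [0.306, 0.952, -0.0, -0.0]
force: [-1.2, -0.6, 3.3]
finger_gap: 0.147
```

```bash
python3 st.py
```

```text
16.3 z [480.2  164.1   82.83] F [-1.21 -0.59  3.3 ] T [-0.352  0.453  0.2  ] yaw -0.6219 q6 -0.84 gap 0.147
```

{"fn": "drive_tool", "kwargs": {
  "increments": [
    [255,0,0,-0.02,0,0,0.04],
    [255,0,0,-0.02,0,0,0.08],
    [255,0,0,-0.02,0,0,0.08]
  ]
}}

```text
t: 16.6
tcp_pos: [0.4802, 0.1641, 0.0829]
tool_rot: [0.344, 0.939, -0.0, -0.0]
force: [-1.9, -1.3, 3.0]
finger_gap: 0.142
```

```bash
python3 st.py
```

```text
16.6 z [480.18 164.11  82.93] F [-1.88 -1.28  2.98] T [-0.33   0.424  0.12 ] yaw -0.7019 q6 -0.76 gap 0.142
```

{"fn": "drive_tool", "kwargs": {
  "increments": [
    [255,0,0,0,0,0,0.04],
    [255,0,0,0,0,0,0.08],
    [255,0,0,0,0,0,0.08]
  ]
}}

```text
t: 16.9
tcp_pos: [0.4802, 0.1641, 0.0829]
tool_rot: [0.381, 0.925, -0.0, -0.0]
force: [-1.9, -2.4, 1.9]
finger_gap: 0.147
```

```bash
python3 st.py
```

```text
16.9 z [480.22 164.13  82.94] F [-1.92 -2.39  1.87] T [-0.342  0.406  0.25 ] yaw -0.7815 q6 -0.681 gap 0.147
```

{"fn": "drive_tool", "kwargs": {
  "increments": [
    [255,0,0,0,0,0,0.03],
    [255,0,0,0,0,0,0.06],
    [255,0,0,0,0,0,0.06]
  ]
}}

```text
t: 17.2
tcp_pos: [0.4802, 0.1642, 0.083]
tool_rot: [0.409, 0.913, -0.0, -0.0]
force: [-1.7, -2.1, 2.0]
finger_gap: 0.142
```

```bash
python3 st.py
```

```text
17.2 z [480.23 164.2   82.97] F [-1.69 -2.12  2.01] T [-0.21   0.464  0.272] yaw -0.8419 q6 -0.62 gap 0.142
```

{"fn": "drive_tool", "kwargs": {
  "increments": [
    [255,0,0,0,0,0,0.03],
    [255,0,0,0,0,0,0.06],
    [255,0,0,0,0,0,0.06]
  ]
}}

```text
t: 17.5
tcp_pos: [0.4802, 0.1642, 0.083]
tool_rot: [0.435, 0.9, -0.0, -0.0]
force: [-2.2, -1.2, 3.2]
finger_gap: 0.15
```

```bash
python3 st.py
```

```text
17.5 z [480.18 164.19  82.97] F [-2.2  -1.18  3.2 ] T [-0.177  0.456  0.348] yaw -0.9012 q6 -0.561 gap 0.15
```

{"fn": "drive_tool", "kwargs": {
  "increments": [
    [255,0,0,0,0,0,0.03],
    [255,0,0,0,0,0,0.05],
    [255,0,0,0,0,0,0.05]
  ]
}}

```text
t: 17.8
tcp_pos: [0.4802, 0.1641, 0.083]
tool_rot: [0.458, 0.889, -0.0, -0.0]
force: [-1.5, -0.9, 2.3]
finger_gap: 0.142
```

```bash
python3 st.py
```

```text
17.8 z [480.16 164.15  82.97] F [-1.52 -0.92  2.26] T [-0.156  0.454  0.475] yaw -0.9516 q6 -0.51 gap 0.142
```

{"fn": "drive_tool", "kwargs": {
  "increments": [
    [255,0,0,0,0,0,0.03],
    [255,0,0,0,0,0,0.05],
    [255,0,0,0,0,0,0.05]
  ]
}}

```text
t: 18.1
tcp_pos: [0.4802, 0.1641, 0.083]
tool_rot: [0.48, 0.877, -0.0, -0.0]
force: [-2.8, -1.2, 1.8]
finger_gap: 0.145
```

```bash
python3 st.py
```

```text
18.1 z [480.17 164.15  82.98] F [-2.76 -1.19  1.82] T [-0.177  0.487  0.54 ] yaw -1.0021 q6 -0.46 gap 0.145
```

{"fn": "drive_tool", "kwargs": {
  "increments": [
    [255,0,0,0,0,0,0.04],
    [255,0,0,0,0,0,0.08],
    [255,0,0,0,0,0,0.12],
    [255,0,0,0,0,0,0.12],
    [255,0,0,0,0,0,0.12]
  ]
}}

```text
t: 18.6
tcp_pos: [0.4802, 0.1642, 0.083]
tool_rot: [0.532, 0.847, 0.0, -0.0]
force: [-0.9, -1.1, 2.4]
finger_gap: 0.147
```

Run:
```python
import st
from h import *
m=snap('wrist','w5',None,1.5)
```

```text
18.6 z [480.19 164.17  82.97] F [-0.87 -1.08  2.42] T [-0.132  0.536  0.39 ] yaw -1.1221 q6 -0.34 gap 0.147
```

View pics/w5.png

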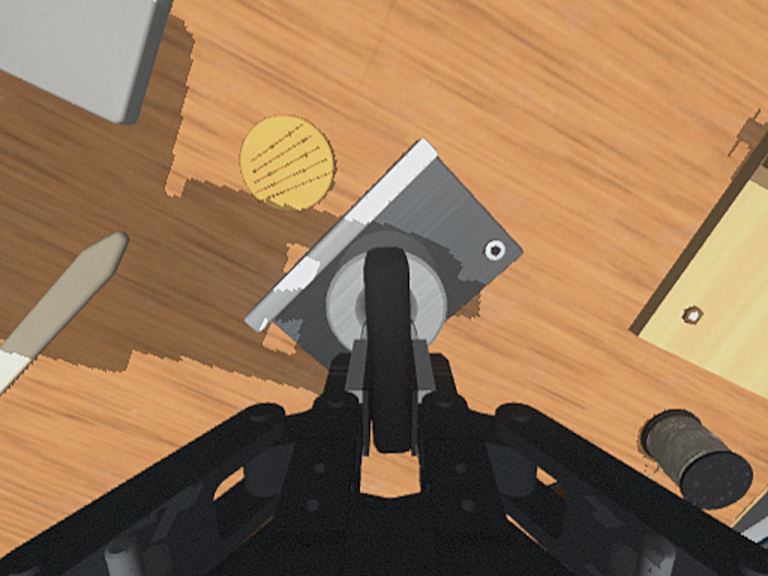

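The wrist view shows the handle still in the pads over the boss, the puck undisturbed. The total turn (1.35 rad) is more than the screw should allow, so I'm checking the key's angle in the hand.

Run:
```python
import st
from h import *
for n in('w2','w5'):
    g=np.load(f'pics/{n}.npy').max(2).astype(int); e=[]
    for v in range(170,300,6):
        r=g[v,225:300]<70
        i=np.where(r)[0]
        # run containing col 260
        a=b=35
        while a>0 and r[a-1]:a-=1
        while b<74 and r[b+1]:b+=1
        e.append((v,a+225,b+225))
    print(n,e)
```

```text
18.65 z [480.19 164.14  82.98] F [-1.79 -1.58  3.12] T [-0.171  0.478  0.42 ] yaw -1.1222 q6 -0.34 gap 0.143
w2 [(170, 247, 272), (176, 246, 274), (182, 245, 274), (188, 245, 274), (194, 245, 274), (200, 245, 274), (206, 245, 274), (212, 245, 275), (218, 246, 274), (224, 246, 273), (230, 245, 274), (236, 244, 275), (242, 243, 276), (248, 243, 277), (254, 242, 277), (260, 242, 278), (266, 242, 277), (272, 225, 299), (278, 225, 299), (284, 225, 299), (290, 225, 299), (296, 248, 272)]
w5 [(170, 244, 270), (176, 243, 271), (182, 243, 272), (188, 243, 272), (194, 243, 272), (200, 243, 272), (206, 244, 273), (212, 244, 273), (218, 245, 273), (224, 245, 273), (230, 245, 274), (236, 244, 275), (242, 243, 276), (248, 243, 277), (254, 242, 277), (260, 242, 278), (266, 242, 277), (272, 225, 299), (278, 225, 299), (284, 248, 299), (290, 249, 299), (296, 250, 299)]
```

{"fn": "drive_tool", "kwargs": {
  "increments": [
    [255,0,0,0,0,0,-0.03],
    [255,0,0,0,0,0,-0.06],
    [255,0,0,0,0,0,-0.06]
  ]
}}

```text
t: 18.95
tcp_pos: [0.4802, 0.1642, 0.083]
tool_rot: [0.507, 0.862, 0.0, -0.0]
force: [-1.4, -0.2, 2.7]
finger_gap: 0.148
```

```bash
python3 st.py
```

```text
18.95 z [480.2  164.19  83.  ] F [-1.41 -0.16  2.69] T [-0.21   0.473  0.022] yaw -1.0633 q6 -0.399 gap 0.148
```

{"fn": "drive_tool", "kwargs": {
  "increments": [
    [255,0,0,0,0,0,0.03],
    [255,0,0,0,0,0,0.06],
    [255,0,0,0,0,0,0.06]
  ]
}}

```text
t: 19.25
tcp_pos: [0.4802, 0.1641, 0.083]
tool_rot: [0.532, 0.847, -0.0, 0.0]
force: [-1.0, -1.1, 2.1]
finger_gap: 0.145
```

```bash
python3 st.py
```

```text
19.25 z [480.23 164.12  82.99] F [-0.99 -1.11  2.09] T [-0.191  0.502  0.402] yaw -1.1218 q6 -0.34 gap 0.145
```

The torque springs back elastically with no slip. I'm checking the key's height from the fixed cameras.

Run:
```python
from h import *
a=snap('side','s6');b=snap('scene','s6b')
for m,o in((a,(225,110)),(b,(155,125))):
    for P in([.479,.163,.056],[.479,.163,.0895],[.479,.163,.1005]):
        u,v=proj(m,P);print(P[2],(u-o[0])*5,(v-o[1])*5)
p=np.load('pics/s6.npy')[110:190,225:305];q=np.load('pics/s6b.npy')[125:205,155:235]
cv2.imwrite('pics/c6.png',cv2.resize(np.hstack([p,q]),None,fx=5,fy=5,interpolation=cv2.INTER_CUBIC))
```

```text
0.056 225.86256857685783 179.81218976269275
0.0895 226.7167945405822 130.97271091621806
0.1005 227.0062722606056 114.44606335162192
0.056 232.3907550618334 185.86212762515004
0.0895 229.32510621015638 134.01250408266662
0.1005 228.29764514690822 116.64858204621368
```

View pics/c6.png

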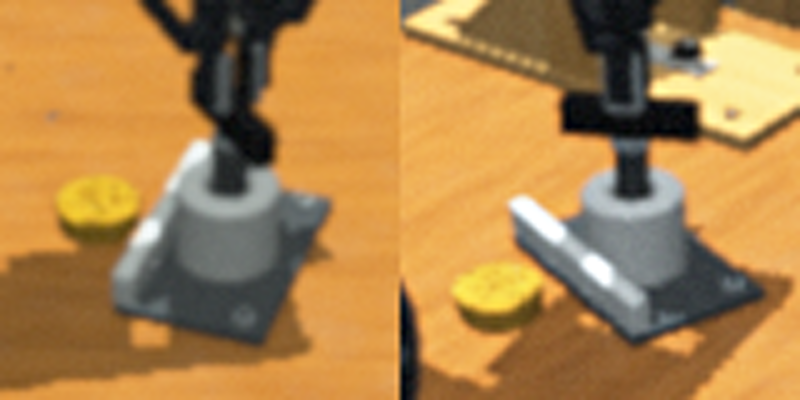

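The scene crop puts the handle's underside 52 px above the boss top, as predicted for a seated key (unmatched would be 69 px). I push on a little with a firmer grip to confirm the stop.

{"fn": "drive_tool", "kwargs": {
  "increments": [
    [255,0,0,0,0,0,0],
    [255,0,0,0,0,0,0.03],
    [255,0,0,0,0,0,0.05],
    [255,0,0,0,0,0,0.05]
  ],
  "force": 110
}}

```text
t: 19.75
tcp_pos: [0.4804, 0.1642, 0.0831]
tool_rot: [0.554, 0.833, 0.0, -0.0]
force: [-2.9, -1.2, 3.4]
finger_gap: 0.116
```

```bash
python3 st.py
```

```text
19.75 z [480.36 164.2   83.07] F [-2.89 -1.18  3.42] T [-0.14   0.554  0.106] yaw -1.174 q6 -0.288 gap 0.116
```

{"fn": "drive_tool", "kwargs": {
  "increments": [
    [255,0,0,0,0,0,0.03],
    [255,0,0,0,0,0,0.05],
    [255,0,0,0,0,0,0.05]
  ]
}}

```text
t: 20.05
tcp_pos: [0.4804, 0.1642, 0.0831]
tool_rot: [0.575, 0.818, 0.0, -0.0]
force: [-3.0, -1.3, 2.5]
finger_gap: 0.121
```

```bash
python3 st.py
```

```text
20.05 z [480.37 164.21  83.06] F [-3.02 -1.33  2.48] T [-0.169  0.475 -0.078] yaw -1.2241 q6 -0.239 gap 0.121
```

```bash
cat > edge.py <<'E'
from h import *
import sys
m=snap('wrist',sys.argv[1],None,1.5)
g=np.load(f'pics/{sys.argv[1]}.npy').max(2).astype(int); e=[]
for v in list(range(170,230,6))+list(range(284,305,4)):
    r=g[v,225:300]<70; a=b=35
    while a>0 and r[a-1]:a-=1
    while b<74 and r[b+1]:b+=1
    e.append((v,a+225,b+225))
print(e)
E
python3 edge.py w7
```

```text
[(170, 247, 272), (176, 246, 273), (182, 245, 274), (188, 245, 274), (194, 245, 274), (200, 245, 274), (206, 245, 274), (212, 245, 274), (218, 245, 273), (224, 245, 273), (284, 225, 299), (288, 225, 299), (292, 225, 299), (296, 225, 299), (300, 250, 269), (304, 260, 260)]
```

View pics/w7.png

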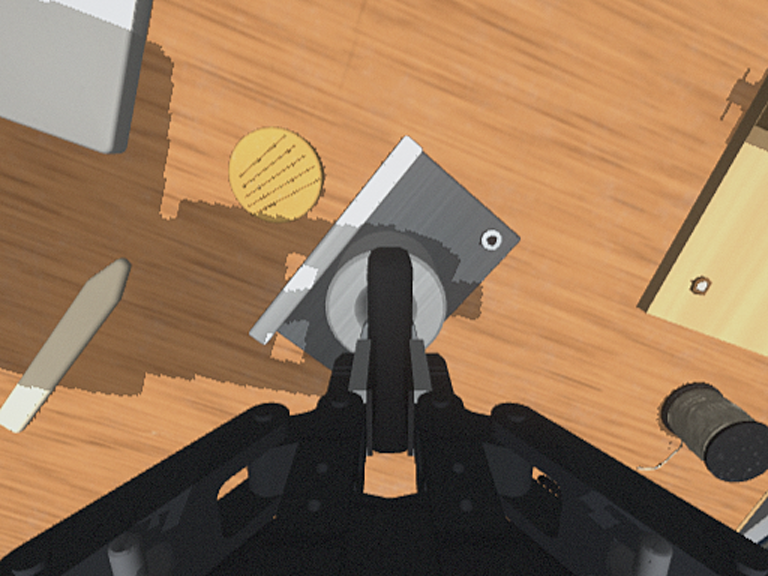

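The handle is square in the pads (edges 245–274 along its length, as at the grasp), yet the torque is gone. I probe further clockwise.

{"fn": "drive_tool", "kwargs": {
  "increments": [
    [255,0,0,0,0,0,0.03],
    [255,0,0,0,0,0,0.05],
    [255,0,0,0,0,0,0.05]
  ]
}}

```text
t: 20.4
tcp_pos: [0.4804, 0.1642, 0.083]
tool_rot: [0.594, 0.804, 0.0, 0.0]
force: [-2.7, -0.2, 2.5]
finger_gap: 0.123
```

```bash
python3 st.py
```

```text
20.4 z [480.35 164.18  83.05] F [-2.66 -0.16  2.51] T [-0.194  0.501  0.1  ] yaw -1.2729 q6 -0.189 gap 0.123
```

{"fn": "drive_tool", "kwargs": {
  "increments": [
    [255,0,0,0,0,0,0.03],
    [255,0,0,0,0,0,0.05],
    [255,0,0,0,0,0,0.05]
  ]
}}

```text
t: 20.7
tcp_pos: [0.4803, 0.1642, 0.083]
tool_rot: [0.614, 0.789, 0.0, -0.0]
force: [-2.6, -0.9, 2.9]
finger_gap: 0.122
```

```bash
python3 st.py
```

```text
20.7 z [480.3  164.18  83.02] F [-2.62 -0.9   2.89] T [-0.126  0.493 -0.116] yaw -1.3232 q6 -0.139 gap 0.122
```

{"fn": "drive_tool", "kwargs": {
  "increments": [
    [255,0,0,0,0,0,0.03],
    [255,0,0,0,0,0,0.05],
    [255,0,0,0,0,0,0.05]
  ]
}}

```text
t: 21.0
tcp_pos: [0.4805, 0.1643, 0.0831]
tool_rot: [0.634, 0.773, 0.0, 0.0]
force: [-2.0, 1.1, 6.3]
finger_gap: 0.12
```

```bash
python3 st.py
```

```text
21.0 z [480.5  164.29  83.08] F [-1.96  1.1   6.31] T [ 0.325  0.276 -0.166] yaw -1.3731 q6 -0.089 gap 0.12
```

The torque curve (0.2, then 0.54, then 0, now negative) fits the screw reaching its stop near yaw −0.8 and the key then riding over in the socket, a half-corner step. I go on gently to the next alignment, watching the torque.

{"fn": "drive_tool", "kwargs": {
  "increments": [
    [255,0,0,-0.02,0,0,0.04],
    [255,0,0,-0.02,0,0,0.08],
    [255,0,0,-0.02,0,0,0.1],
    [255,0,0,-0.02,0,0,0.1]
  ],
  "force": 80
}}

```text
t: 21.4
tcp_pos: [0.4785, 0.1641, 0.0844]
tool_rot: [0.671, 0.741, -0.001, -0.001]
force: [-7.5, -1.4, 17.0]
finger_gap: -0.003
```

```bash
python3 st.py
```

```text
21.4 z [478.54 164.05  84.44] F [-7.54 -1.4  16.96] T [-0.211  1.238 -0.055] yaw -1.4715 q6 0.01 gap -0.003
```

{"fn": "drive_tool", "kwargs": {
  "increments": [
    [255,0,0,0,0,0,0.03],
    [255,0,0,0,0,0,0.06],
    [255,0,0,0,0,0,0.06]
  ]
}}

```text
t: 21.7
tcp_pos: [0.4791, 0.1641, 0.0845]
tool_rot: [0.693, 0.721, -0.001, -0.0]
force: [-5.9, -1.3, 15.5]
finger_gap: 0.003
```

```bash
python3 st.py
```

```text
21.7 z [479.14 164.12  84.48] F [-5.89 -1.33 15.53] T [-0.199  1.065  0.021] yaw -1.5317 q6 0.07 gap 0.003
```

The gripper has shut fully (gap 0), so the key has left the grip. I'll take one composite look with my last view.

Run:
```python
from h import *
for n,f in(('wrist','w8'),('side','s8'),('scene','s8b')): snap(n,f)
w=cv2.resize(np.load('pics/w8.npy')[100:320,150:370],(440,440),interpolation=cv2.INTER_CUBIC)
s=cv2.resize(np.load('pics/s8.npy')[85:195,225:315],(360,440),interpolation=cv2.INTER_CUBIC)
b=cv2.resize(np.load('pics/s8b.npy')[110:150+60,140:260],(192,160),interpolation=cv2.INTER_CUBIC)
b=cv2.resize(np.load('pics/s8b.npy')[110:210,150:250],(300,300),interpolation=cv2.INTER_CUBIC)
st=cv2.resize(np.load('pics/s8.npy')[170:280,220:320],(145,160))
top=np.hstack([w,s]); 
wf=cv2.resize(np.load('pics/w8.npy'),(213,160))
sc=cv2.resize(np.load('pics/s8b.npy')[120:205,155:240],(160,160),interpolation=cv2.INTER_CUBIC)
sf=cv2.resize(np.load('pics/s8.npy'),(213,160))
bot=np.hstack([wf,sc,st,sf]); bot=np.pad(bot,((0,0),(0,800-bot.shape[1]),(0,0)))
cv2.imwrite('pics/c8.png',np.vstack([top,bot]))
```

```text
(no output)
```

View pics/c8.png

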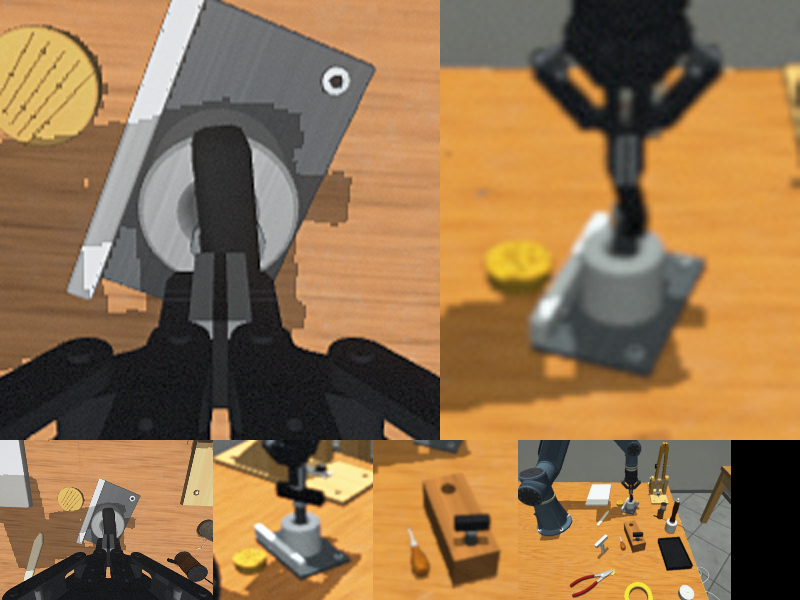

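The composite shows the pads shut over the handle's middle, the key still upright in the boss and the stand, small key, awl and puck undisturbed. The wrist feels 17 N of upward push, so I relieve that first.

{"fn": "drive_tool", "kwargs": {
  "increments": [
    [255,0,0,-0.1,0,0,0],
    [255,0,0,-0.2,0,0,0],
    [255,0,0,-0.2,0,0,0]
  ],
  "force": 20
}}

```text
t: 22.15
tcp_pos: [0.4799, 0.1642, 0.0857]
tool_rot: [0.693, 0.721, -0.0, -0.0]
force: [-3.7, -0.6, 7.2]
finger_gap: -0.0
```

```bash
python3 st.py; python3 edge.py w9
```

```text
22.15 z [479.92 164.18  85.74] F [-3.73 -0.59  7.22] T [-0.073  0.71   0.047] yaw -1.5315 q6 0.07 gap -0.0
[(170, 245, 271), (176, 244, 273), (182, 245, 273), (188, 246, 274), (194, 245, 274), (200, 246, 275), (206, 247, 275), (212, 247, 276), (218, 248, 276), (224, 249, 277), (284, 225, 299), (288, 225, 299), (292, 225, 299), (296, 225, 299), (300, 225, 299), (304, 260, 260)]
```

{"fn": "drive_tool", "kwargs": {
  "increments": [
    [255,0,0,-0.1,0,0,0],
    [255,0,0,-0.1,0,0,0]
  ],
  "force": 20
}}

```text
t: 22.4
tcp_pos: [0.4815, 0.1643, 0.0864]
tool_rot: [0.693, 0.721, 0.001, 0.001]
force: [-0.6, -0.2, 0.1]
finger_gap: 0.002
```

```bash
python3 st.py
```

```text
22.4 z [481.55 164.3   86.38] F [-0.64 -0.18  0.1 ] T [ 0.015  0.038 -0.001] yaw -1.5321 q6 0.07 gap 0.002
```

{"fn": "drive_tool", "kwargs": {
  "increments": [
    [200,0,0,0,0,0,0],
    [150,0,0,0,0,0,0],
    [150,0,0,0,0,0,0]
  ]
}}

```text
t: 22.7
tcp_pos: [0.4805, 0.1641, 0.086]
tool_rot: [0.694, 0.72, 0.0, 0.0]
force: [-0.7, -0.6, 0.5]
finger_gap: 0.414
```

```bash
python3 st.py; python3 edge.py w10
```

```text
22.7 z [480.55 164.15  86.05] F [-0.69 -0.61  0.5 ] T [ 0.028  0.032 -0.03 ] yaw -1.5328 q6 0.071 gap 0.414
[(170, 239, 264), (176, 238, 265), (182, 237, 265), (188, 237, 265), (194, 238, 267), (200, 238, 268), (206, 238, 268), (212, 239, 267), (218, 239, 269), (224, 240, 269), (284, 246, 271), (288, 246, 271), (292, 246, 271), (296, 248, 269), (300, 260, 260), (304, 260, 260)]
```

Forces are zero and the key stands free in the socket. I measure its angle and height numerically from the wrist picture.

```bash
cat > hk.py <<'E'
from h import *
import sys
def meas(z=.113):
    s=manip.sense(); m=manip.camera_model('wrist'); g=manip.snapshot('wrist').max(2).astype(int)
    P=[]
    for v in list(range(176,222,3)):
        r=g[v]<70; a=b=int(sys.argv[1]) if len(sys.argv)>1 else 254
        while r[a-1]:a-=1
        while r[b+1]:b+=1
        if b-a<40:P.append(((a+b)/2,v))
    P=np.array(P); k=np.polyfit(P[:,1],P[:,0],1); c=lambda v:at_z(m,np.polyval(k,v),v,z)
    A,B=c(176),c(222); d=A-B
    print('axis dir yaw',np.arctan2(d[1],d[0]),'tool x yaw',np.arctan2(*R.from_quat(s['tool_rot']).apply([1,0,0])[1::-1]))
    col=int(np.polyval(k,190)); rows=np.where(g[:, col]<70)[0]
    r0=190
    while g[r0-1,int(np.polyval(k,r0-1))]<70: r0-=1
    r1=190
    while r1<370 and g[r1+1,int(np.polyval(k,r1+1))]<70: r1+=1
    print('rows',r0,r1,'ends',c(r0),c(r1),'L',np.linalg.norm(c(r0)-c(r1)),'mid',(c(r0)+c(r1))/2)
meas()
E
python3 hk.py
```

```text
axis dir yaw 1.6733489188956756 tool x yaw 1.6088319045783543
rows 165 299 ends [0.47520885 0.20693285 0.113     ] [0.48362951 0.12511078 0.113     ] L 0.08225423229597972 mid [0.47941918 0.16602182 0.113     ]
```

The key is at yaw −1.47 in my convention, centred and at the right height. Earlier turns were about the TCP, 2 mm off the key axis. I now centre on the bore, regrip lightly and watch the torque.

{"fn": "drive_tool", "kwargs": {
  "increments": [
    [120,0.07,-0.17,0,0,0,-0.03],
    [120,0.07,-0.17,0.1,0,0,-0.064],
    [120,0.07,-0.17,0.2,0,0,-0.064],
    [255,0.07,-0.17,0.2,0,0,-0.064],
    [255,0.07,-0.17,0.2,0,0,-0.064],
    [255,0.07,-0.17,0.2,0,0,-0.064],
    [255,0.07,-0.17,0.2,0,0,-0.064],
    [255,0.07,-0.17,0.2,0,0,-0.064]
  ],
  "force": 40
}}

```text
t: 23.6
tcp_pos: [0.4786, 0.1648, 0.0843]
tool_rot: [0.67, 0.742, 0.0, 0.0]
force: [0.7, -0.2, 0.4]
finger_gap: 0.158
```

```bash
python3 st.py; python3 hk.py 260
```

```text
23.6 z [478.61 164.77  84.29] F [ 0.69 -0.2   0.41] T [0.03  0.001 0.027] yaw -1.4688 q6 0.009 gap 0.158
axis dir yaw 1.6661172697258237 tool x yaw 1.6727508172476664
rows 167 302 ends [0.47513803 0.20692077 0.113     ] [0.48295986 0.12511155 0.113     ] L 0.08218229516274418 mid [0.47904894 0.16601616 0.113     ]
```

{"fn": "drive_tool", "kwargs": {
  "increments": [
    [255,0,0,0,0,0,0.04],
    [255,0,0,0,0,0,0.08],
    [255,0,0,0,0,0,0.12],
    [255,0,0,0,0,0,0.12]
  ]
}}

```text
t: 24.05
tcp_pos: [0.4786, 0.1648, 0.0843]
tool_rot: [0.713, 0.701, 0.0, 0.0]
force: [0.9, -0.2, 1.1]
finger_gap: 0.164
```

```bash
python3 st.py; python3 hk.py 260
```

```text
24.05 z [478.63 164.79  84.28] F [ 0.85 -0.25  1.12] T [ 0.046 -0.044  0.129] yaw -1.5883 q6 0.128 gap 0.164
axis dir yaw 1.56009844053986 tool x yaw 1.5532716054978948
rows 167 302 ends [0.47965908 0.20713158 0.113     ] [0.47877997 0.12495872 0.113     ] L 0.08217756517334515 mid [0.47921952 0.16604515 0.113     ]
```

{"fn": "drive_tool", "kwargs": {
  "increments": [
    [255,0,0,0,0,0,0.03],
    [255,0,0,0,0,0,0.06],
    [255,0,0,0,0,0,0.06]
  ]
}}

```text
t: 24.4
tcp_pos: [0.4786, 0.1648, 0.0843]
tool_rot: [0.734, 0.679, 0.0, 0.0]
force: [-0.4, 1.4, 0.7]
finger_gap: 0.161
```

```bash
python3 st.py; python3 hk.py 260
```

```text
24.4 z [478.64 164.78  84.26] F [-0.41  1.44  0.73] T [ 0.017 -0.055  0.173] yaw -1.6484 q6 0.188 gap 0.161
axis dir yaw 1.506045992435751 tool x yaw 1.4931969615758507
rows 167 302 ends [0.48188565 0.20706307 0.113     ] [0.47656868 0.12506276 0.113     ] L 0.08217249848646456 mid [0.47922716 0.16606291 0.113     ]
```

{"fn": "drive_tool", "kwargs": {
  "increments": [
    [255,0,0,0,0,0,0.04],
    [255,0,0,0,0,0,0.08],
    [255,0,0,0,0,0,0.08]
  ]
}}

```text
t: 24.75
tcp_pos: [0.4787, 0.1648, 0.0843]
tool_rot: [0.76, 0.649, 0.0, 0.0]
force: [0.1, 0.6, 1.5]
finger_gap: 0.161
```

```bash
python3 st.py; python3 hk.py 260|head -1
```

```text
24.75 z [478.71 164.76  84.26] F [0.1  0.61 1.49] T [ 0.067 -0.014  0.172] yaw -1.7281 q6 0.268 gap 0.161
axis dir yaw 1.4275323030111493 tool x yaw 1.413506810310513
```

{"fn": "drive_tool", "kwargs": {
  "increments": [
    [255,0,0,0,0,0,0.03],
    [255,0,0,0,0,0,0.06],
    [255,0,0,0,0,0,0.06]
  ]
}}

```text
t: 25.1
tcp_pos: [0.4787, 0.1648, 0.0843]
tool_rot: [0.78, 0.626, 0.0, 0.0]
force: [-0.4, 0.4, 0.2]
finger_gap: 0.158
```

```bash
python3 st.py; python3 hk.py 260|head -1
```

```text
25.1 z [478.71 164.77  84.26] F [-0.37  0.44  0.25] T [ 0.047 -0.055  0.167] yaw -1.7886 q6 0.328 gap 0.158
axis dir yaw 1.3670478587905412 tool x yaw 1.353001468057805
```

{"fn": "drive_tool", "kwargs": {
  "increments": [
    [255,0,0,0,0,0,0.03],
    [255,0,0,0,0,0,0.05],
    [255,0,0,0,0,0,0.05]
  ]
}}

```text
t: 25.45
tcp_pos: [0.4787, 0.1648, 0.0842]
tool_rot: [0.795, 0.606, 0.0, 0.0]
force: [1.2, 0.8, 1.4]
finger_gap: 0.165
```

```bash
python3 st.py; python3 hk.py 260|head -1
```

```text
25.45 z [478.67 164.78  84.25] F [1.19 0.76 1.44] T [ 0.014 -0.072  0.168] yaw -1.8385 q6 0.378 gap 0.165
axis dir yaw 1.31968531767339 tool x yaw 1.303060241896863
```

{"fn": "drive_tool", "kwargs": {
  "increments": [
    [255,0,0,0,0,0,0.03],
    [255,0,0,0,0,0,0.06],
    [255,0,0,0,0,0,0.06]
  ]
}}

```text
t: 25.8
tcp_pos: [0.4786, 0.1648, 0.0843]
tool_rot: [0.813, 0.582, 0.0, 0.0]
force: [0.5, 0.4, 1.7]
finger_gap: 0.161
```

```bash
python3 st.py; python3 hk.py 260|head -1
```

```text
25.8 z [478.64 164.76  84.25] F [0.45 0.38 1.67] T [ 0.017 -0.159  0.304] yaw -1.8986 q6 0.438 gap 0.161
axis dir yaw 1.277903228038327 tool x yaw 1.2430323851119964
```

{"fn": "drive_tool", "kwargs": {
  "increments": [
    [255,0,0,0,0,0,0.03],
    [255,0,0,0,0,0,0.05],
    [255,0,0,0,0,0,0.05]
  ]
}}

```text
t: 26.15
tcp_pos: [0.4786, 0.1648, 0.0843]
tool_rot: [0.827, 0.562, 0.0, 0.0]
force: [0.9, -0.0, 1.4]
finger_gap: 0.159
```

```bash
python3 st.py; python3 hk.py 260|head -1
```

```text
26.15 z [478.63 164.76  84.25] F [ 0.89 -0.01  1.41] T [ 0.038 -0.109  0.396] yaw -1.9481 q6 0.488 gap 0.159
axis dir yaw 1.2375671531667727 tool x yaw 1.193487656995551
```

{"fn": "drive_tool", "kwargs": {
  "increments": [
    [255,0,0,0,0,0,0.03],
    [255,0,0,0,0,0,0.05],
    [255,0,0,0,0,0,0.05]
  ]
}}

```text
t: 26.5
tcp_pos: [0.4786, 0.1648, 0.0842]
tool_rot: [0.841, 0.541, 0.0, 0.0]
force: [1.0, 0.9, 1.4]
finger_gap: 0.159
```

```bash
python3 st.py; python3 hk.py 260|head -1
```

```text
26.5 z [478.65 164.75  84.24] F [0.98 0.94 1.37] T [ 0.062 -0.102  0.48 ] yaw -1.9983 q6 0.538 gap 0.159
axis dir yaw 1.192586119791989 tool x yaw 1.1433400539880574
```

The torque climbed from 0.17 to 0.48 N m, starting at key yaw about −1.85. That is just one hex step past the first stop contact, so the screw is at its stop. I relax the wind-up, then let go.

{"fn": "drive_tool", "kwargs": {
  "increments": [
    [255,0,0,0,0,0,-0.03],
    [255,0,0,0,0,0,-0.06],
    [255,0,0,0,0,0,-0.08],
    [255,0,0,0,0,0,-0.08]
  ]
}}

```text
t: 26.95
tcp_pos: [0.4786, 0.1648, 0.0842]
tool_rot: [0.819, 0.574, 0.0, -0.0]
force: [0.3, -0.8, 1.2]
finger_gap: 0.155
```

```bash
python3 st.py; python3 hk.py 260|head -1
```

```text
26.95 z [478.57 164.78  84.22] F [ 0.28 -0.75  1.17] T [ 0.039 -0.139  0.024] yaw -1.9191 q6 0.458 gap 0.155
axis dir yaw 1.2216262587487985 tool x yaw 1.2225363050253535
```

{"fn": "drive_tool", "kwargs": {
  "increments": [
    [200,0,0,0,0,0,0],
    [120,0,0,0,0,0,0],
    [0,0,0,0,0,0,0],
    [0,0,0,0,0,0,0],
    [0,0,0,0,0,0,0],
    [0,0,0,-2,0,0,0],
    [0,0,0,-5,0,0,0],
    [0,0,0,-8,0,0,0],
    [0,0,0,-12,0,0,0],
    [0,0,0,-12,0,0,0],
    [0,0,0,-12,0,0,0]
  ]
}}

```text
t: 28.1
tcp_pos: [0.4789, 0.1649, 0.2051]
tool_rot: [0.819, 0.574, 0.001, 0.001]
force: [0.5, 0.3, 0.3]
finger_gap: 0.995
```

```bash
python3 st.py
python3 - <<'E'
from h import *
m=snap('wrist','wf'); a=snap('side','sf'); g=np.load('pics/wf.npy').max(2).astype(np.uint8)
n,l,st,c=cv2.connectedComponentsWithStats((g<70).astype(np.uint8))
u,v=proj(m,[.479,.165,.1135]);print('pred',u,v)
for i in range(1,n):
    if 300<st[i,4]<6000 and abs(c[i][0]-u)<60 and abs(c[i][1]-v)<60:
        r=cv2.minAreaRect(np.argwhere(l==i)[:,::-1].astype(np.float32)); b=cv2.boxPoints(r)
        for z in(.1135,):
            W=np.array([at_z(m,*p,z) for p in b]); e=[W[1]-W[0],W[2]-W[1]]; d=max(e,key=np.linalg.norm)
            print(st[i],'mid',W.mean(0),'L',[np.linalg.norm(x) for x in e],'yaw',np.arctan2(d[1],d[0]))
# bystanders: change in side picture vs start
d=np.abs(np.load('pics/sf.npy').astype(int)-np.load('pics/side0.npy')).max(2)
for k,(x0,y0,x1,y1) in {'small':(274,218,304,250),'awl':(240,230,262,266),'puck':(234,143,256,161),'white':(183,226,218,274)}.items(): print(k,np.median(d[y0:y1,x0:x1]),np.percentile(d[y0:y1,x0:x1],95))
E
```

```text
28.1 z [478.92 164.86 205.11] F [0.5  0.26 0.35] T [-0.015 -0.002 -0.077] yaw -1.9187 q6 0.458 gap 0.995
pred 258.8637355591859 181.49305009797465
[ 234  138   60   82 2073] mid [0.48357852 0.16463717 0.1135    ] L [np.float64(0.05380519178599725), np.float64(0.08015902722361401)] yaw -1.885066333287403
small 11.0 17.0
awl 13.0 17.0
puck 14.0 70.25
white 12.0 17.0
```

Run:
```python
from h import *
for f in('side0','sf'):
    h=cv2.cvtColor(np.load(f'pics/{f}.npy')[140:165,230:260],cv2.COLOR_BGR2HSV); y,x=np.where((h[...,0]>22)&(h[...,0]<32)&(h[...,1]>120)); print(f,x.mean()+230,y.mean()+140,len(x))
manip.sign_off()
```

```text
side0 244.05714285714285 149.68571428571428 105
sf 243.9 150.02857142857144 70
the job is handed in; nothing more can be done
```

I handed the job in with the larger key standing in the lock screw, released, and the screw turned clockwise to its stop as far as I can tell by feel. Two parts did not go cleanly: the key overran the stop once, and it slipped out of the grip once.

**What I did**
- I took the larger key from the stand and lowered it into the bore. With light pressure and a small anticlockwise turn it dropped in. It met the socket floor with the TCP at z = 83.5 mm, against 83.7 mm expected.
- I turned it clockwise. The first time, I pushed past the stop: the torque rose to 0.54 N m, then faded to zero. My reading is that the key rode over about one hexagon step in the socket.
- When I squeezed harder, the key then slipped out of the fingers, and they pushed down on it with up to about 19 N. I estimate that pressed the screw down about 2.4 mm, under the 3 mm that counts as forcing.
- I regripped gently at 40 N, centred on the key, and turned again. The torque held at about 0.17 N m, then rose to 0.48 N m, starting about one hexagon step past the first stop contact. I eased the torque to zero, let go and lifted away.

**Last checks**
- **Key:** in the wrist picture the handle is at the angle I left it and at a height matching a seated key, and the arm feels no contact force. The handle's measured position and width were thrown off by shadow.
- **Bystanders:** the small key, awl and white look-alike show no change in the side picture. The wax puck's centre is the same to within half a pixel, although its area was partly shadowed.
- **Not confirmed directly:** the screw's own angle cannot be seen. That it is at its stop rests on the torque rise appearing at two places one hexagon step apart.

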